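Free a set cast from its piece mould

ROBOT

A 6-joint arm with a two-finger parallel gripper is mounted at the origin on the work surface. World frame = base frame: x ahead of the robot, y to its left, z up, the work surface at z = 0. Lengths are in m, angles in rad, forces in N, time in s.
With the tool pointing down it reaches from about 0.25 to 0.725 m from the base axis. Payload 4 kg.
Tool frame: the origin (TCP) lies on the centre line of the jaws, within the pads' length; the fingertips stand ahead of it and the grasp point (between the pads) lies 11 mm behind it (bot.tip_extent is the z of the fingertips in the tool frame, in m); z points along the fingers, y is the direction in which the jaws open and shut (so a half turn about z gives the same grasp; the last joint's range is limited). The gripper opens to 85 mm and grips with 20 to 120 N. Pads are 22 mm wide; open, the fingers measure 114 mm over their backs; the gripper's body (76 mm by 85 mm) begins 54 mm behind the grasp point. The pads swing forward as they close: fully open they stand 13 mm farther back than shut.
Start: joints at [1.319, 0.241, 0.005, 1.335, 0, 1.571], TCP at [0.125, 0.484, 0.239] pointing down, gripper open.
Joint ranges: [-2.72, 2.72], [-1.05, 1.87], [-1.09, 1.28], [-1.99, 2.15], [-1.42, 1.44], [-3.14, 3.14]. Speed limits (rad/s): [2.79, 2.79, 3.14, 3.14, 3.14, 3.14].

INTERFACE

Orientations are given as a unit quaternion [x, y, z, w].
In Python, from workcell import bot gives the robot as it stands.
- The arm moves only by the shell command python3 -m jog 'ROWS'. ROWS is JSON, a list that holds one entry, the list of rows, each a list of 7 numbers: the shift along the world's x, y, z in m, then the turn, a rotation vector about the world's x, y, z in degrees, then the closure in counts, from 0 (fully open) to 255 (shut). In form: [[[tx, ty, tz, ax, ay, az, fingers], ...]]. A call has 1 to 10 rows; each row is the pose to reach, as a shift and turn from the pose commanded when the call began; what a row does not reach only later rows make up. A row lasts 1/12 s, in which the tool goes at most 41.7 mm and 7.16 degrees, less where a joint would pass 70% of its speed; a pose out of reach is approached as far as the arm can. A call with a gripper value outside its range is refused whole. The fingers move at their own pace and stop on an object; the grip force is fixed at half the most. Time passes only in rows, so rows that repeat a pose let the fingers close. It gives the time, the measured TCP pose, the force and the opening at its end, in the units of the state.
- bot.get_obs(): the state, without advancing time (a new reading comes with each control period).
- bot.camera(name): name is "scene" or "top" or "wrist"; returns the picture (400x640x3 uint8, blue, green, red); there is no depth.
- bot.camera_model(name): a dict with "K" (3x3 intrinsics, pixels), "k1" (the pictures are not rectified: a ray, as slopes to the right and down, at radius r is drawn at 1 + k1 r^2 times it, then the intrinsics apply), "T" (4x4, takes a point from camera to world coordinates). Camera axes: x right, y down, z forward; pixel columns grow to the right and rows downward; lengths in m; the calibration is good to about 2 mm. A picture is of the moment at which its call begins: read the wrist's pose just before it. camera_model takes no time and is no camera call; for the wrist camera it gives the pose at the moment of the call.
- bot.job_done(): hands the job in, once; it reports no verdict.
The state is a dict: "clock": time; "joint_pos": joint angles; "joint_vel": joint speeds; "tau": joint torques, N m; "eef_pos": TCP position; "tool_rot": TCP orientation; "ft_force": force on the tool from outside, world axes, zero at the start; "ft_torque": the same for the moment, N m; "grip_width": finger opening in m.
Only numpy, scipy, OpenCV 4.12 (cv2) and the standard library are available. Lean on these libraries where they do the work, as an engineer would, in place of code of your own. Each camera call takes 0.05 s, during which the arm holds its last target. There are 200 camera calls.

TASK

The blue cast has set and sits wedged in the mould: throw the red cam lever fully over to unlock the two sliding cheeks, then push the cast's wooden post over to one side and to the other until the rocking has driven both cheeks well back. Draw the cast up out of the mould and stand it gently, upright and square, in the middle of the empty cork pad on the drying board. Leave the lever open, and do not disturb the other casts or anything else on the bench.

Things in the scene. Friction and masses are not known exactly. Their poses are not given: they have to be found in the camera images.
- mould: plywood piece mould fixed to the bench, 150 (x) by 250 (y) by 98 mm high, open on top; origin under its centre on the bench, z up. Between its front and back boards (at x = -44 to -64 and +44 to +64 mm) two cream cheeks slide along y, on the left (+y) and right (-y) of the cast, their tops level with the boards
- pocket (a point): centre of the floor of the mould's pocket, 18 mm above the bench, where the cast's foot stands. The pocket is 20 mm deep, 44 mm wide (y) and close in x, so the cast tips about its foot when its post is pushed along the mould's y. Lips on the cheeks reach 4.5 mm over its shoulders on either side: until both are pushed back a straight pull lifts it 4 mm and jams
- lever (a joint): red cam lever, rad: 0 = locked, leaning 50 degrees from upright to the mould's -x; 1.7 = fully open, leaning 47 degrees to its +x. It turns about the mould's y, with about 0.25 N m of friction, and stays where it is left; open counts from 1.3. Its shaft lies above the back (+x) board; two steel cams on it stand behind the cheeks while locked and swing up clear of them past about 1 rad
- lever_pivot (a point): point on the lever's axis, in the plane of the red arm: at x = 55, y = -132, z = 112 mm in the mould's frame. The arm is a round bar, 14 to 18 mm thick, 90 mm long from here
- lever_tip (a point): the free end of the red lever arm (centre of its round end), 90 mm from the pivot; it moves with the lever
- cheek_left (a joint): left (+y) cheek, m pushed back from the cast along the mould's +y: 0 = against the cast, 0.012 = fully back. Stiff (14 N at the cheek, some 10 to 15 N at the post) and stays where it is pushed. Well back means past 0.006
- cheek_right (a joint): right (-y) cheek, the same along the mould's -y: 0 = against the cast, 0.012 = fully back. Well back means past 0.006
- cast: blue cast with a wooden post, about 0.4 kg, upright in the mould, axes along the mould's; origin under the centre of its foot, z up along the post. Foot 80 (x) by 40 mm (y); shoulders 84 by 50 mm from 22 to 60 mm up; neck 80 by 38 mm up to 82 mm; square post 28 by 28 mm from 82 to 152 mm up
- cast_post (a point): top centre of the blue cast's post, 152 mm above its origin, 72 mm above the mould's top while in the mould. With this point pushed 20 to 30 mm to one side (about 8 degrees) the cheek on that side is about 9 mm back; let go, the cast settles upright again
- board: drying board, fixed, 150 mm (x) by 340 mm (y) by 18 mm high; origin under its centre, z up. It has three places in a row along y, 115 mm apart: the two finished casts and the cork pad have one each
- pad: the empty cork pad lying fixed on the drying board, 124 mm (x) by 86 mm (y), 4 mm thick; origin under its centre (18 mm above the bench), its top 22 mm above the bench. Square means the cast's long side (x) along the pad's long side (x), either way round
- white_cast: white cast, finished, same shape and size as the blue one, standing on the drying board; origin under the centre of its foot, z up along the post. Leave it standing where it is
- green_cast: green cast, finished, same shape and size as the blue one, standing on the drying board; origin under the centre of its foot, z up along the post. Leave it standing where it is
- paint_tin: yellow paint tin, 84 mm across, 110 mm tall; origin under its centre. Leave it alone
- tape_roll: roll of paper tape lying flat, 110 mm across, 48 mm tall; origin under its centre. Leave it alone
- jar: amber jar with a white cap, 72 mm across, 100 mm tall; origin under its centre. Leave it alone
- putty_knife: putty knife, 220 mm long, lying flat; origin under its middle, x towards the blade. Leave it alone
- paint_brush: paint brush with a red handle, 200 mm long, lying flat; origin under its middle, x towards the bristles. Leave it alone
- mixing_tub: white plastic mixing tub, 96 mm across, 80 mm tall; origin under its centre. Leave it alone
There are look-alikes about, which are no part of the job. What is shaped like the cast but yellow is not meant.

How it is judged:
On the way, in this order (a step that is already met when the one before it is completed fails the run):
1. the cam lever is thrown over (past 1.3 rad), while the cast still sits in the mould (value of joint lever above 1.3 rad and z of cast in the frame of mould below 0.035 m), for 0.1 s.
2. rocking has driven both cheeks back by more than 6 mm, while the cast still sits in the mould (value of joint each of cheek_left, cheek_right above 0.006 m and z of cast in the frame of mould below 0.035 m), for 0.1 s.
3. the cast is drawn up clear of the mould (z of cast in the frame of mould above 0.1 m), for 0.1 s.
At the end, for the whole second after the job is handed in: The blue cast stands at rest on the cork pad, its centre within 20 mm of the pad's centre, upright within 0.1 rad and square with the pad within 15 degrees; the lever is past 1.3 rad and both cheeks are more than 6 mm back (horizontal distance between cast and pad below 0.02 m and z of cast in the frame of pad between 0 and 0.009 m and angle between cast's own z axis and vertical below 0.1 rad and angle between the x axis of cast and the x axis of pad, either way round below 0.26 rad and linear speed of cast below 0.02 m/s and value of joint lever above 1.3 rad and value of joint each of cheek_left, cheek_right above 0.006 m); the robot touches nothing.
It fails at once if the cast is dropped or banged down on the pad (over 0.4 m/s in the last 20 mm above it) (horizontal distance between cast and pad below 0.06 m and z of cast in the frame of pad below 0.024 m and linear speed of cast above 0.4 m/s).
It fails at once if a finished cast is shifted by more than 15 mm or tipped (distance of any of white_cast, green_cast from where it was at the start of the episode above 0.015 m or angle between any of white_cast, green_cast's own z axis and vertical above 0.15 rad).
It fails at once if another thing on the bench is shifted by more than 25 mm (distance of any of paint_tin, tape_roll, jar, putty_knife, paint_brush, mixing_tub from where it was at the start of the episode above 0.025 m).
It also fails if it takes over 61 s, if anything falls off the work surface, if the arm or the gripper's body presses on something with over 40 N, if the wrist force passes 120 N, or if a joint passes its speed limit or range.

## Working session

There is one attempt and no reset: what is moved stays moved. The work goes in short steps, Python scripts to look and compute and a shell command to move; the robot and the scene stay as the last step left them, time stands still between calls to the robot, and variables do not carry over. Pictures are saved under pics/ and viewed, about 8 in all and at most 12, crops included, and the job is handed in when it is done.

```bash
mkdir -p pics; ls; python3 - <<'E'
from workcell import bot
import cv2
for n in("scene","top"):
    im=bot.camera(n); cv2.imwrite(f"pics/{n}0.png",im)
    m=bot.camera_model(n); print(n,m)
print(bot.get_obs(), bot.tip_extent)
E
```

```text
pics
scene {'K': array([[491.22931444,   0.        , 326.69032753],
       [  0.        , 491.22931444, 197.86535726],
       [  0.        ,   0.        ,   1.        ]]), 'k1': -0.15348920133336327, 'T': array([[ 0.43501228,  0.75813915, -0.48578735,  1.43630854],
       [ 0.90042092, -0.3677961 ,  0.23231057, -0.4300996 ],
       [-0.00254696, -0.53847104, -0.84264017,  1.64721495],
       [ 0.        ,  0.        ,  0.        ,  1.        ]])}
top {'K': array([[399.60585235,   0.        , 321.61280061],
       [  0.        , 399.60585235, 198.71907227],
       [  0.        ,   0.        ,   1.        ]]), 'k1': -0.03846459513688157, 'T': array([[ 0.01742839, -0.98933218,  0.14463085,  0.38336286],
       [-0.99984415, -0.01683772,  0.00530709, -0.00423861],
       [-0.00281522, -0.14470081, -0.98947145,  1.53870997],
       [ 0.        ,  0.        ,  0.        ,  1.        ]])}
{'clock': 0.1, 'joint_pos': array([1.31898679e+00, 2.41350959e-01, 3.82840106e-03, 1.33521546e+00,
       9.83412846e-06, 1.57080603e+00]), 'joint_vel': array([ 0.00144095, -0.00141303,  0.00249944,  0.00019228,  0.00106168,
       -0.00165414]), 'tau': array([-3.34653862e-05, -3.73138475e+01,  2.53010434e+01,  1.08516309e-02,
       -3.62546234e-05, -2.25681170e-06]), 'eef_pos': array([0.1244332 , 0.48367877, 0.23848367]), 'tool_rot': array([ 1.25577150e-01,  9.92083382e-01, -9.62544259e-04, -1.26784904e-04]), 'ft_force': array([-0.7672279 ,  0.02638937, -0.15965391]), 'ft_torque': array([-0.01836642, -0.01201882,  0.03829988]), 'grip_width': 0.0854494235107264} 0.008
```

View pics/top0.png

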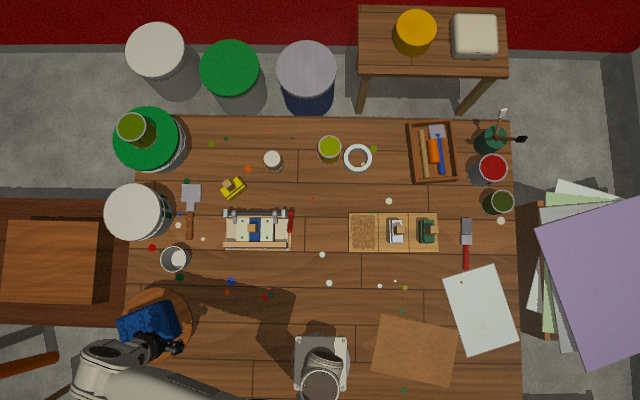

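View pics/scene0.png

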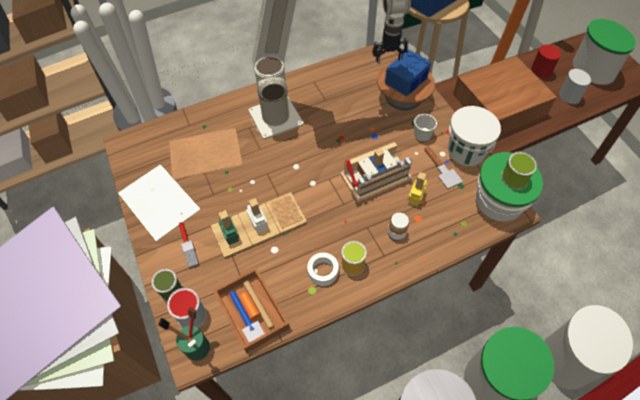

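Candidates in the top picture: the blue cast in the mould at (255,230), the yellow look-alike at (232,187), and the white and green casts on the board at (397,231) and (427,231). There is also a blue lump on a stool at (148,320). By the description I choose the one in the mould at (255,230), with the red lever at (291,220) and the pad at (363,231). Next is a close crop to check this.

```bash
cat > h.py <<'E'
import numpy as np, cv2
from workcell import bot
def ray(n,px,M=None):
    M=M or bot.camera_model(n); k=M["k1"]
    K=M["K"]; d=cv2.undistortPoints(np.array([[px]],float),K,np.array([k,0,0,0.]))[0,0]
    return M["T"][:3,3], M["T"][:3,:3]@np.array([d[0],d[1],1])
def on(n,px,z,M=None):
    o,d=ray(n,px,M); return o+d*(z-o[2])/d[2]
def proj(n,P,M=None):
    M=M or bot.camera_model(n); p=M["T"][:3,:3].T@(np.array(P)-M["T"][:3,3]); s=p[:2]/p[2]
    return M["K"][:2,:2]@(s*(1+M["k1"]*(s@s)))+M["K"][:2,2]
E
python3 - <<'E'
import cv2,numpy as np
t=cv2.imread("pics/top0.png"); s=cv2.imread("pics/scene0.png")
a=cv2.resize(t[195:265,210:310],(800,560),interpolation=cv2.INTER_CUBIC)
b=cv2.resize(t[205:260,340:445],(800,419),interpolation=cv2.INTER_CUBIC)
cv2.imwrite("pics/c1.png",cv2.resize(np.vstack([a,b]),(490,600),interpolation=cv2.INTER_AREA))
E
python3 - <<'E'
import sys; sys.path.insert(0,'.')
from h import *
t=cv2.imread("pics/top0.png")
hsv=cv2.cvtColor(t,cv2.COLOR_BGR2HSV)
def rects(name,m,z,x0,y0,x1,y1):
    k=np.zeros_like(m);k[y0:y1,x0:x1]=m[y0:y1,x0:x1]
    c=max(cv2.findContours(k,0,1)[0],key=cv2.contourArea)
    W=np.array([on("top",p[0],z)[:2] for p in c.astype(float)],np.float32)
    print(name,cv2.boundingRect(c),cv2.contourArea(c),cv2.minAreaRect(W))
rects("lever",cv2.inRange(hsv,(0,150,60),(6,255,255))|cv2.inRange(hsv,(174,150,60),(180,255,255)),.14,280,200,300,250)
rects("blue",cv2.inRange(hsv,(95,100,30),(125,255,255)),.098,240,215,270,245)
rects("cream",cv2.inRange(hsv,(15,15,150),(35,120,255)),.098,215,205,300,255)
for r,c in((231,352),(231,363),(231,383),(245,407),(212,407)): print(r,c,t[r,c],hsv[r,c])
E
```

```text
lever (287, 210, 7, 23) 73.0 ((0.5068508386611938, 0.11253604292869568), (0.018407193943858147, 0.0776563510298729), 88.32492065429688)
blue (250, 218, 10, 23) 111.5 ((0.47947925329208374, 0.24387948215007782), (0.08006004989147186, 0.0326850451529026), 2.2580628395080566)
cream (226, 216, 23, 25) 432.5 ((0.481502503156662, 0.30754584074020386), (0.0877712070941925, 0.08009728044271469), 2.469752073287964)
231 352 [ 71 126 162] [ 18 143 162]
231 363 [ 61 110 153] [ 16 153 153]
231 383 [ 70 115 149] [ 17 135 149]
245 407 [ 83 133 172] [ 17 132 172]
212 407 [24 49 75] [ 15 173  75]
```

View pics/c1.png

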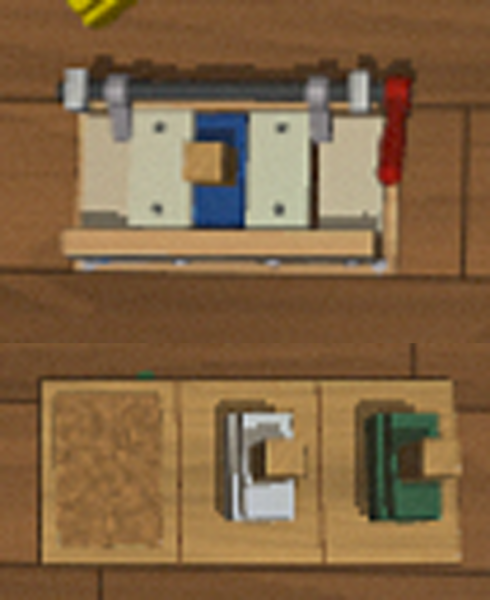

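The crop shows the blue cast with its wooden post between the cream cheeks, the red lever on the right (crop (395,75)–(392,180)), and the pad at crop x 53–163, y 390–549. The choice is confirmed. Next I convert these to positions.

```bash
python3 - <<'E'
from h import *
A=lambda x,y:(210+x/4.9-.5,195+y/4.9-.5)
B=lambda x,y:(340+x/4.667-.5,205+(y-343)/4.667-.5)
def p(n,pts,z):
    P=np.array([on("top",q,z) for q in pts])[:,:2]; print(n,P.round(4).tolist(),"mean",P.mean(0).round(4)); return P
p("screws TL TR BR BL",[A(158,127),A(280,127),A(281,208),A(156,209)],.098)
p("neck",[A(195,113),A(246,113),A(246,228),A(195,228)],.1)
p("post",[A(203,161)],.17)
p("levertip? pivot?",[A(389,178)],.17);p("piv",[A(397,80)],.112)
p("pad",[B(53,390),B(162,390),B(163,548),B(55,549)],.022)
p("board",[B(41,380),B(455,381),B(461,566),B(41,563)],.018)
p("frontboard",[A(62,232),A(375,230),A(375,252),A(62,255)],.098)
E
```

```text
screws TL TR BR BL [[0.5096, 0.2914], [0.5112, 0.201], [0.4516, 0.1981], [0.4491, 0.2902]] mean [0.4804 0.2452]
neck [[0.5203, 0.2641], [0.5209, 0.2263], [0.4364, 0.223], [0.4357, 0.2605]] mean [0.4783 0.2434]
post [[0.48, 0.2439]] mean [0.48   0.2439]
levertip? pivot? [[0.4704, 0.1132]] mean [0.4704 0.1132]
piv [[0.546, 0.1144]] mean [0.546  0.1144]
pad [[0.5459, -0.1087], [0.5474, -0.1978], [0.4191, -0.1985], [0.4168, -0.1112]] mean [ 0.4823 -0.1541]
board [[0.5544, -0.0991], [0.5592, -0.4395], [0.4084, -0.441], [0.4055, -0.1003]] mean [ 0.4819 -0.27  ]
frontboard [[0.431, 0.3587], [0.4368, 0.1285], [0.4207, 0.1281], [0.4142, 0.3579]] mean [0.4257 0.2433]
```

```bash
python3 -m jog '[[[0.03,-0.03,0.02,0,0,6,255],[0.1,-0.12,0.02,0,0,16,255],[0.29,-0.37,0.02,0,0,16.1,255],[0.29,-0.37,0.02,0,0,16.1,255],[0.29,-0.37,0.02,0,0,16.1,255],[0.29,-0.37,0.02,0,0,16.1,255],[0.29,-0.37,0.02,0,0,16.1,255],[0.29,-0.37,0.02,0,0,16.1,255],[0.29,-0.37,0.02,0,0,16.1,255],[0.29,-0.37,0.02,0,0,16.1,255]]]'
```

```text
clock: 0.93
eef_pos: [0.3779, 0.1609, 0.2589]
tool_rot: [-0.015, 1.0, 0.0, -0.0]
ft_force: [0.3, 1.1, 0.2]
grip_width: 0.0002
```

```bash
python3 -m jog '[[[0.01,-0.03,0,0,0,0,255],[0.02,-0.048,0,0,0,0,255],[0.02,-0.048,0,0,0,0,255],[0.02,-0.048,0,0,0,0,255]]]'; python3 - <<'E'
from h import *
o=bot.get_obs(); print(o["eef_pos"],o["tool_rot"])
M=bot.camera_model("wrist"); im=bot.camera("wrist"); cv2.imwrite("pics/w1.png",im); print(M)
c,s=np.cos(.03),np.sin(.03)
mw=lambda x,y,z:np.array([.480+c*x-s*y,.2445+s*x+c*y,z])
for n,q in dict(piv=(.055,-.132,.112),tip=(-.014,-.132,.170),post=(0,0,.17),foot=(0,0,.1)).items(): print(n,mw(*q),proj("wrist",mw(*q),M),proj("scene",mw(*q)))
E
```

```text
clock: 1.27
eef_pos: [0.3974, 0.114, 0.2587]
tool_rot: [-0.013, 1.0, 0.0, -0.001]
ft_force: [0.0, 0.3, 0.3]
grip_width: -0.0002
[0.39736607 0.11400367 0.25865291] [-1.30698319e-02  9.99914408e-01  4.99409539e-05 -5.95239475e-04]
{'K': array([[354.58686928,   0.        , 322.35510294],
       [  0.        , 354.58686928, 193.18348708],
       [  0.        ,   0.        ,   1.        ]]), 'k1': -0.032691937744445176, 'T': array([[-2.59274888e-02,  9.61824496e-01,  2.72436054e-01,
         3.28616533e-01],
       [ 9.99663759e-01,  2.50456370e-02,  6.71447027e-03,
         1.11859031e-01],
       [-3.65192525e-04,  2.72518539e-01, -9.62150462e-01,
         3.92449493e-01],
       [ 0.00000000e+00,  0.00000000e+00,  0.00000000e+00,
         1.00000000e+00]])}
piv [0.53893466 0.11420915 0.112     ] [319.11787197 329.00343424] [354.10616088 183.61893146]
tip [0.46996571 0.11213946 0.17      ] [317.73058405 298.65641626] [345.79249802 161.43466091]
post [0.48   0.2445 0.17  ] [498.41335149 313.93278209] [377.91308928 151.23197971]
foot [0.48   0.2445 0.1   ] [462.55999011 268.55474711] [376.42274523 162.22562342]
```

View pics/w1.png

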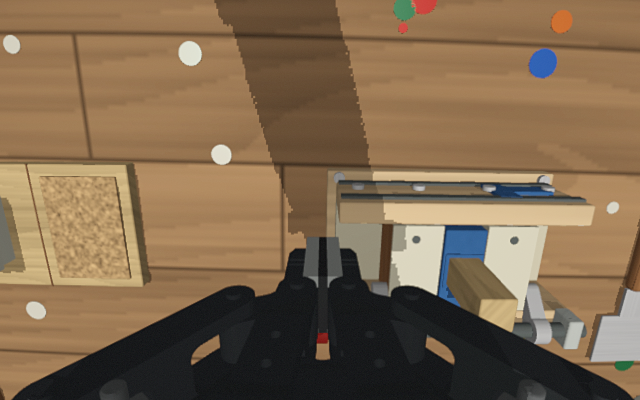

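The wrist picture shows the post at (500,308), where it was predicted, and red from the lever behind the closed fingers at (322,338). The map holds, so I descend and throw the lever.

```bash
python3 -m jog '[[[0,-0.001,-0.035,0,0,0,255],[0.01,-0.001,-0.07,0,0,0,255],[0.015,-0.001,-0.096,0,0,0,255],[0.03,-0.001,-0.096,0,0,0,255],[0.055,-0.001,-0.096,0,0,0,255],[0.075,-0.001,-0.096,0,0,0,255],[0.095,-0.001,-0.096,0,0,0,255],[0.115,-0.001,-0.096,0,0,0,255],[0.13,-0.001,-0.096,0,0,0,255],[0.145,-0.001,-0.096,0,0,0,255]]]'
python3 -m jog '[[[0.01,0,0,0,0,0,255],[0.015,0,0,0,0,0,255],[0.019,0,0,0,0,0,255],[0.019,0,0,0,0,0,255],[0.019,0,0,0,0,0,255]]]'
```

```text
clock: 2.15
eef_pos: [0.5389, 0.1154, 0.1616]
tool_rot: [-0.016, 1.0, -0.0, -0.004]
ft_force: [-8.4, 0.8, -2.9]
grip_width: -0.0
clock: 2.57
eef_pos: [0.5596, 0.1156, 0.1622]
tool_rot: [-0.016, 1.0, 0.0, -0.002]
ft_force: [-2.7, 1.0, 0.1]
grip_width: -0.0002
```

```bash
python3 -m jog '[[[0.004,0,0,0,0,0,255],[0.008,0,0,0,0,0,255],[0.008,0,0,0,0,0,255]]]'
python3 -m jog '[[[-0.02,0,0.01,0,0,0,255],[-0.045,0.01,0.04,0,0,0,255],[-0.06,0.03,0.08,0,0,0,0],[-0.07,0.06,0.11,0,0,0,0],[-0.08,0.1,0.11,0,0,0,0],[-0.085,0.128,0.11,0,0,0,0],[-0.085,0.128,0.11,0,0,0,0],[-0.085,0.128,0.11,0,0,0,0]]]'
python3 - <<'E'
from h import *
s=bot.camera("scene"); M=bot.camera_model("wrist"); w=bot.camera("wrist")
cv2.imwrite("pics/s2.png",s);cv2.imwrite("pics/w2.png",w)
print(bot.get_obs()["eef_pos"])
c,si=np.cos(.03),np.sin(.03)
mw=lambda x,y,z:np.array([.480+c*x-si*y,.2445+si*x+c*y,z])
for a in(1.3,1.5,1.7):
    t=a-.873; q=mw(.055+.09*np.sin(t),-.132,.112+.09*np.cos(t)); print(a,proj("wrist",q,M),proj("scene",q))
print("post",proj("wrist",mw(0,0,.17),M))
cv2.imwrite("pics/v2.png",np.hstack([cv2.resize(s[120:220,310:430],(480,400),interpolation=cv2.INTER_CUBIC),w[:,320:640]]))
E
```

```text
clock: 2.82
eef_pos: [0.5675, 0.115, 0.1629]
tool_rot: [-0.015, 1.0, 0.0, -0.002]
ft_force: [-5.7, 0.4, 1.9]
grip_width: 0.0
clock: 3.48
eef_pos: [0.4842, 0.2443, 0.2738]
tool_rot: [-0.017, 1.0, 0.0, 0.001]
ft_force: [-1.0, -0.9, -0.6]
grip_width: 0.0725
[0.48441295 0.24202158 0.27315515]
1.3 [139.10887063 323.30058267] [360.15944973 178.40937636]
1.5 [148.16056124 333.53037752] [362.15240888 182.97817894]
1.7 [157.62617699 338.079334  ] [363.80436606 187.56434889]
post [325.49194672 189.1621066 ]
```

View pics/v2.png

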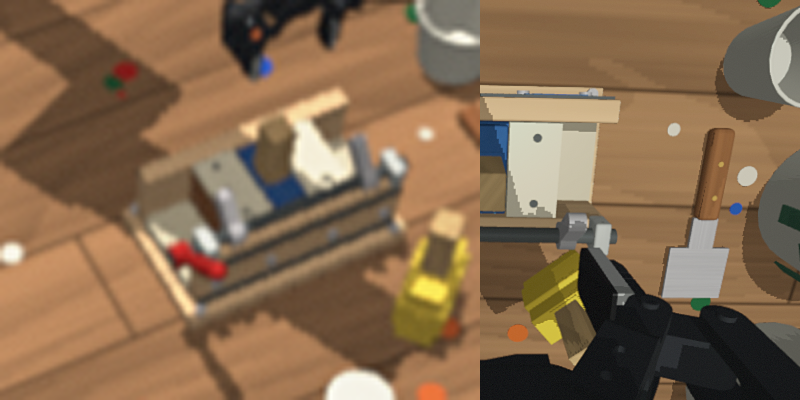

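The lever tip is at scene pixel about (363,187), which is where a fully open lever (1.7 rad) should be. Next I check the post from the wrist view.

```bash
python3 - <<'E'
import cv2
w=cv2.imread("pics/w2.png"); cv2.imwrite("pics/v3.png",cv2.resize(w[80:280,200:440],(720,600),interpolation=cv2.INTER_CUBIC))
E
```

```text
(no output)
```

View pics/v3.png

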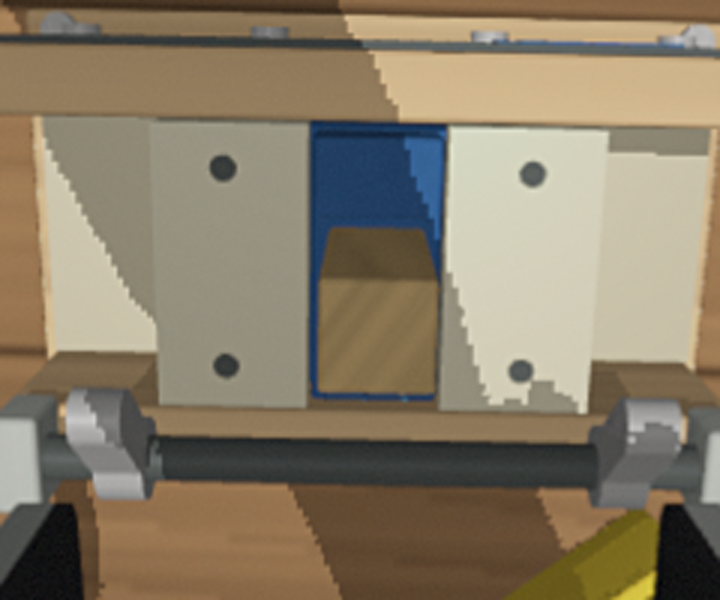

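```bash
python3 -m jog '[[[-0.002,0.002,-0.03,0,0,0,90],[-0.002,0.002,-0.06,0,0,0,90],[-0.002,0.002,-0.075,0,0,0,90],[-0.002,0.002,-0.075,0,0,0,90],[-0.002,0.002,-0.1,0,0,0,90],[-0.002,0.002,-0.128,0,0,0,90],[-0.002,0.002,-0.128,0,0,0,90],[-0.002,0.002,-0.128,0,0,0,90]]]'
```

```text
clock: 4.25
eef_pos: [0.4821, 0.2428, 0.145]
tool_rot: [-0.014, 1.0, -0.001, -0.001]
ft_force: [0.2, -0.7, 1.3]
grip_width: 0.0555
```

```bash
python3 -m jog '[[[0,0.01,0,0,0,0,90],[0,0.016,0,0,0,0,90],[0,0.021,0,0,0,0,90],[0,0.026,0,0,0,0,90],[0,0.031,0,0,0,0,90],[0,0.035,0,0,0,0,90],[0,0.036,0,0,0,0,90],[0,0.036,0,0,0,0,90],[0,0.036,0,0,0,0,90]]]'
python3 -m jog '[[[0,-0.01,0,0,0,0,90],[0,-0.02,0,0,0,0,90],[0,-0.036,0,0,0,0,90],[0,-0.036,0,0,0,0,90]]]'
python3 -m jog '[[[0,-0.01,0,0,0,0,90],[0,-0.015,0,0,0,0,90],[0,-0.02,0,0,0,0,90],[0,-0.025,0,0,0,0,90],[0,-0.03,0,0,0,0,90],[0,-0.033,0,0,0,0,90],[0,-0.033,0,0,0,0,90],[0,-0.033,0,0,0,0,90]]]'
python3 -m jog '[[[0,0.01,0,0,0,0,90],[0,0.02,0,0,0,0,90],[0,0.035,0,0,0,0,90],[0,0.035,0,0,0,0,90]]]'
```

```text
clock: 5.0
eef_pos: [0.4842, 0.2776, 0.149]
tool_rot: [-0.014, 1.0, -0.003, 0.003]
ft_force: [-1.0, -11.9, 12.5]
grip_width: 0.0553
clock: 5.33
eef_pos: [0.4825, 0.2424, 0.1458]
tool_rot: [-0.014, 1.0, -0.0, 0.0]
ft_force: [-1.1, 0.9, -0.8]
grip_width: 0.0553
clock: 6.0
eef_pos: [0.4833, 0.216, 0.1479]
tool_rot: [-0.016, 1.0, 0.006, 0.002]
ft_force: [-2.6, 9.8, 9.2]
grip_width: 0.0555
clock: 6.33
eef_pos: [0.4823, 0.2484, 0.1446]
tool_rot: [-0.016, 1.0, 0.0, -0.0]
ft_force: [0.3, 0.2, 0.5]
grip_width: 0.0553
```

```bash
python3 -m jog '[[[0,-0.004,0.04,0,0,0,90],[0,-0.005,0.08,0,0,0,90],[0.002,-0.006,0.12,0,0,0,90],[0.002,-0.006,0.129,0,0,0,90],[0.002,-0.006,0.129,0,0,0,90],[0.002,-0.006,0.129,0,0,0,90]]]'
python3 - <<'E'
from h import *
print(bot.get_obs()["eef_pos"])
M=bot.camera_model("wrist"); w=bot.camera("wrist"); cv2.imwrite("pics/w4.png",w)
cv2.imwrite("pics/v4.png",cv2.resize(w[80:280,200:440],(720,600),interpolation=cv2.INTER_CUBIC))
def scr(f):
    g=cv2.cvtColor(cv2.imread(f),cv2.COLOR_BGR2GRAY)
    m=cv2.inRange(g[120:215,250:400],0,75); n,l,st,ce=cv2.connectedComponentsWithStats(m)
    for i in range(1,n):
        if 25<st[i,4]<90 and abs(st[i,2]-st[i,3])<4: print(f,st[i,4],on("wrist",ce[i]+[250,120],.098,M)[:2].round(4))
scr("pics/w2.png");scr("pics/w4.png")
E
```

```text
clock: 6.83
eef_pos: [0.4846, 0.2401, 0.2739]
tool_rot: [-0.015, 1.0, -0.0, 0.0]
ft_force: [-0.7, -0.4, -0.8]
grip_width: 0.0548
[0.48459231 0.24011362 0.27394235]
pics/w2.png 50 [0.4529 0.1963]
pics/w2.png 40 [0.5128 0.1971]
pics/w4.png 48 [0.453  0.1921]
pics/w4.png 41 [0.5127 0.1928]
```

View pics/v4.png

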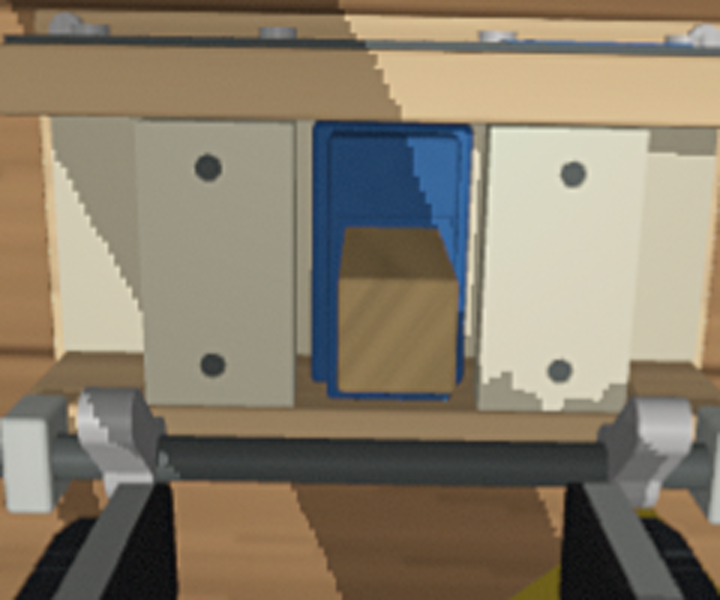

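The screw spacing shows the +y cheek about 9.5 mm back and the -y cheek only about 6.5 mm, which is marginal. I'll push further to -y.

```bash
python3 -m jog '[[[-0.002,0.006,-0.04,0,0,0,90],[-0.002,0.006,-0.08,0,0,0,90],[-0.002,0.006,-0.12,0,0,0,90],[-0.002,0.006,-0.129,0,0,0,90],[-0.002,0.006,-0.129,0,0,0,90],[-0.002,0,-0.129,0,0,0,90],[-0.002,-0.008,-0.129,0,0,0,90],[-0.002,-0.015,-0.129,0,0,0,90]]]'
python3 -m jog '[[[0,-0.006,0,0,0,0,90],[0,-0.012,0,0,0,0,90],[0,-0.018,0,0,0,0,90],[0,-0.023,0,0,0,0,90],[0,-0.023,0,0,0,0,90],[0,-0.023,0,0,0,0,90]]]'
```

```text
clock: 7.55
eef_pos: [0.4841, 0.2251, 0.1477]
tool_rot: [-0.015, 1.0, 0.001, 0.002]
ft_force: [0.2, -0.0, 0.9]
grip_width: 0.0553
clock: 8.05
eef_pos: [0.4842, 0.2074, 0.1489]
tool_rot: [-0.016, 1.0, 0.007, 0.003]
ft_force: [-2.8, 13.6, 6.0]
grip_width: 0.0553
```

```bash
python3 -m jog '[[[0,0.015,0,0,0,0,90],[0,0.03,0,0,0,0,90],[0,0.038,0,0,0,0,90],[0,0.038,0,0,0,0,90],[0,0.038,0,0,0,0,90]]]'
python3 - <<'E'
from h import *
print(bot.get_obs()["eef_pos"])
M=bot.camera_model("wrist"); w=bot.camera("wrist"); cv2.imwrite("pics/w5.png",w)
g=cv2.cvtColor(w,cv2.COLOR_BGR2GRAY)
m=cv2.inRange(g,0,75); n,l,st,ce=cv2.connectedComponentsWithStats(m)
for i in range(1,n):
    if 20<st[i,4]<300 and abs(st[i,2]-st[i,3])<6: print(st[i],on("wrist",ce[i],.098,M)[:2].round(4))
cv2.imwrite("pics/v5.png",w)
E
```

```text
clock: 8.47
eef_pos: [0.4824, 0.2395, 0.1453]
tool_rot: [-0.015, 1.0, -0.0, 0.0]
ft_force: [0.2, -0.8, -0.2]
grip_width: 0.0554
[0.48242573 0.23954339 0.14533119]
[219 162  14  14 151] [0.4529 0.1875]
[572 315  11  16  41] [0.5425 0.3956]
```

View pics/v5.png

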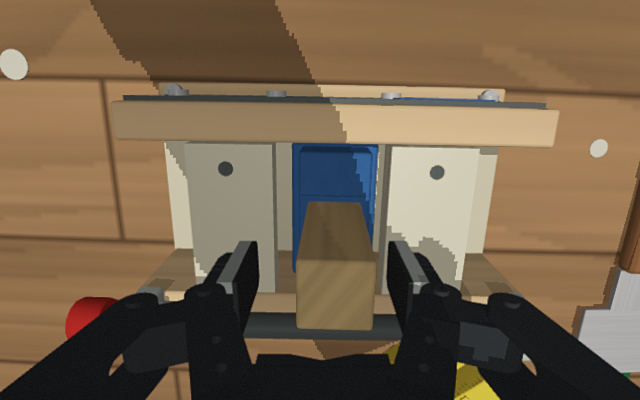

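The -y cheek is now about 11 mm back (screw at (225,169), y 0.1875 against 0.1986 at first), and the +y cheek about 9.5 mm. Now I grip the post and draw the cast up.

```bash
python3 -m jog '[[[0,0.003,-0.005,0,0,0,90],[0,0.0045,-0.01,0,0,0,90],[0,0.0045,-0.01,0,0,0,90],[0,0.0045,-0.01,0,0,0,255],[0,0.0045,-0.01,0,0,0,255],[0,0.0045,-0.01,0,0,0,255],[0,0.0045,-0.01,0,0,0,255],[0,0.0045,-0.01,0,0,0,255],[0,0.0045,-0.01,0,0,0,255]]]'
python3 -m jog '[[[0,0,0.003,0,0,0,255],[0,0,0.006,0,0,0,255],[0,0,0.009,0,0,0,255],[0,0,0.012,0,0,0,255],[0,0,0.012,0,0,0,255]]]'
```

```text
clock: 9.27
eef_pos: [0.4823, 0.2446, 0.135]
tool_rot: [-0.015, 1.0, 0.0, -0.0]
ft_force: [-1.1, 1.3, -1.3]
grip_width: 0.0273
clock: 9.68
eef_pos: [0.4827, 0.2445, 0.1478]
tool_rot: [-0.015, 1.0, 0.0, 0.0]
ft_force: [-1.0, -0.2, -4.3]
grip_width: 0.0273
```

```bash
python3 -m jog '[[[0,0,0.01,0,0,0,255],[0,0,0.025,0,0,0,255],[0,0,0.04,0,0,0,255],[0,0,0.06,0,0,0,255],[0,0,0.08,0,0,0,255],[0,0,0.1,0,0,0,255],[0,0,0.12,0,0,0,255],[0,0,0.14,0,0,0,255],[0,0,0.14,0,0,0,255],[0,0,0.14,0,0,0,255]]]'
python3 -m jog '[[[0,-0.02,0,0,0,0,255],[0,-0.05,0,0,0,0,255],[0,-0.085,0,0,0,0,255],[0,-0.12,0,0,0,0,255],[0,-0.155,0,0,0,0,255],[0,-0.19,0,0,0,0,255],[0,-0.225,0,0,0,0,255],[0,-0.26,0,0,0,0,255],[0,-0.295,0,0,0,0,255],[0,-0.32,0,0,0,-1,255]]]'
python3 -m jog '[[[0,-0.03,0,0,0,0,255],[0,-0.055,0,0,0,0,255],[0,-0.07,0,0,0,0,255],[0,-0.078,-0.01,0,0,0,255],[0,-0.078,-0.03,0,0,0,255],[0,-0.078,-0.04,0,0,0,255],[0,-0.078,-0.04,0,0,0,255],[0,-0.078,-0.04,0,0,0,255]]]'
python3 - <<'E'
from h import *
print(bot.get_obs())
w=bot.camera("wrist"); t=bot.camera("top");s=bot.camera("scene"); M=bot.camera_model("wrist")
for n,i in dict(w6=w,t6=t,s6=s).items(): cv2.imwrite(f"pics/{n}.png",i)
c,si=np.cos(.012),np.sin(.012)
print([proj("wrist",(.4823+c*a-si*b,-.1541+si*a+c*b,.022),M).round(1) for a,b in((-.062,.043),(-.062,-.043),(.062,-.043),(.062,.043))])
cv2.imwrite("pics/v6.png",np.hstack([w[:,120:520],cv2.resize(s[160:260,200:300],(400,400),interpolation=cv2.INTER_CUBIC)]))
E
```

```text
clock: 10.52
eef_pos: [0.483, 0.2447, 0.2884]
tool_rot: [-0.015, 1.0, 0.001, 0.002]
ft_force: [-0.4, 0.1, -4.9]
grip_width: 0.0273
clock: 11.35
eef_pos: [0.481, -0.0783, 0.2852]
tool_rot: [-0.005, 1.0, -0.0, -0.002]
ft_force: [1.2, -0.1, -4.0]
grip_width: 0.0272
clock: 12.02
eef_pos: [0.4813, -0.1526, 0.2455]
tool_rot: [-0.006, 1.0, 0.001, -0.002]
ft_force: [0.0, -0.1, -3.6]
grip_width: 0.0273
{'clock': 12.0167, 'joint_pos': array([-3.07089025e-01,  2.50902403e-01,  3.46674236e-02,  1.35853762e+00,
        2.39046674e-04, -3.19902736e-01]), 'joint_vel': array([ 0.0029089 , -0.01644567,  0.04800635,  0.00662299, -0.00205909,
       -0.00331736]), 'tau': array([-2.25759954e-01, -3.90628552e+01,  2.61480081e+01, -3.64950836e-03,
       -8.32300371e-03,  9.48490488e-04]), 'eef_pos': array([ 0.48129959, -0.15255602,  0.24549465]), 'tool_rot': array([-6.40656120e-03,  9.99977494e-01,  7.26811386e-04, -1.85437869e-03]), 'ft_force': array([ 0.03141552, -0.08810569, -3.58683539]), 'ft_torque': array([-0.03839967,  0.01554665, -0.01377825]), 'grip_width': 0.027322493592086546}
[array([365.8,  98.9]), array([278.3,  98.9]), array([282.1, 217.8]), array([362. , 217.9])]
```

View pics/v6.png

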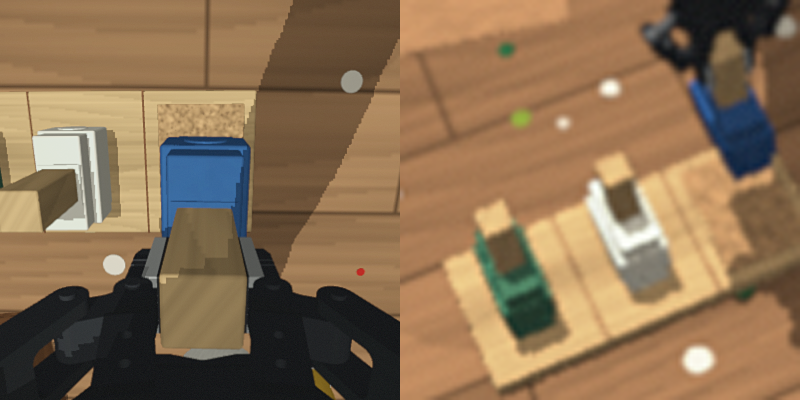

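The cast hangs upright over the pad. The pad's front corners are at wrist pixels (277,104) and (365,104), so its centre lies about 3 mm further in +x than I had it. Now I lower the cast.

```bash
python3 -m jog '[[[0.002,-0.0015,-0.015,0,0,0,255],[0.003,-0.0015,-0.035,0,0,0,255],[0.003,-0.0015,-0.055,0,0,0,255],[0.003,-0.0015,-0.075,0,0,0,255],[0.003,-0.0015,-0.088,0,0,0,255],[0.003,-0.0015,-0.094,0,0,0,255],[0.003,-0.0015,-0.098,0,0,0,255],[0.003,-0.0015,-0.1,0,0,0,255],[0.003,-0.0015,-0.1,0,0,0,255]]]'
python3 -m jog '[[[0,0,-0.002,0,0,0,255],[0,0,-0.004,0,0,0,255],[0,0,-0.006,0,0,0,255],[0,0,-0.006,0,0,0,255],[0,0,-0.006,0,0,0,255]]]'
```

```text
clock: 12.92
eef_pos: [0.486, -0.1552, 0.1478]
tool_rot: [-0.006, 1.0, -0.0, 0.001]
ft_force: [-0.3, -0.2, -4.5]
grip_width: 0.0272
clock: 13.33
eef_pos: [0.4853, -0.1551, 0.1411]
tool_rot: [-0.006, 1.0, 0.0, -0.0]
ft_force: [0.1, -0.5, -4.0]
grip_width: 0.0274
```

```bash
python3 -m jog '[[[0,0,-0.001,0,0,0,255],[0,0,-0.002,0,0,0,255],[0,0,-0.002,0,0,0,255],[0,0,-0.002,0,0,0,255]]]'
python3 -m jog '[[[0,0,-0.001,0,0,0,255],[0,0,-0.001,0,0,0,255],[0,0,-0.001,0,0,0,255]]]'
```

```text
clock: 13.67
eef_pos: [0.4853, -0.1551, 0.139]
tool_rot: [-0.006, 1.0, 0.0, -0.0]
ft_force: [0.6, -0.3, -4.0]
grip_width: 0.0271
clock: 13.92
eef_pos: [0.4856, -0.1551, 0.139]
tool_rot: [-0.006, 1.0, -0.0, 0.0]
ft_force: [-2.2, 0.7, 4.5]
grip_width: 0.0272
```

The cast is down, with the vertical force turned from -4 to +4.5 N. I release it and back off straight up.

```bash
python3 -m jog '[[[0,0,0,0,0,0,200],[0,0,0,0,0,0,150],[0,0,0,0,0,0,80],[0,0,0,0,0,0,80],[0,0,0,0,0,0,80],[0,0,0.02,0,0,0,80],[0,0,0.05,0,0,0,80],[0,0,0.085,0,0,0,80],[0,0,0.12,0,0,0,80],[0,0,0.14,0,0,0,80]]]'
python3 -m jog '[[[0,0.03,0.01,0,0,0,80],[-0.02,0.07,0.02,0,0,0,80],[-0.05,0.1,0.02,0,0,0,80],[-0.08,0.12,0.02,0,0,0,80],[-0.1,0.12,0.02,0,0,0,80],[-0.1,0.12,0.02,0,0,0,80],[-0.1,0.12,0.02,0,0,0,80],[-0.1,0.12,0.02,0,0,0,80]]]'
python3 - <<'E'
from h import *
s=bot.camera("scene"); t=bot.camera("top"); cv2.imwrite("pics/t7.png",t); cv2.imwrite("pics/s7.png",s)
cv2.imwrite("pics/v7.png",np.vstack([np.hstack([cv2.resize(s[170:260,200:310],(400,327),interpolation=cv2.INTER_CUBIC),cv2.resize(s[130:220,320:430],(400,327),interpolation=cv2.INTER_CUBIC)]),cv2.resize(t[195:265,210:445],(800,238),interpolation=cv2.INTER_CUBIC)]))
h=cv2.cvtColor(t,cv2.COLOR_BGR2HSV); m=cv2.inRange(h,(95,100,30),(125,255,255)); k=np.zeros_like(m); k[205:260,345:382]=m[205:260,345:382]
c=max(cv2.findContours(k,0,1)[0],key=cv2.contourArea); print(cv2.minAreaRect(np.array([on("top",p[0],.082)[:2] for p in c.astype(float)],np.float32)))
E
```

```text
clock: 14.75
eef_pos: [0.4866, -0.1556, 0.282]
tool_rot: [-0.006, 1.0, -0.001, 0.003]
ft_force: [0.4, -0.1, 0.5]
grip_width: 0.059
clock: 15.42
eef_pos: [0.3862, -0.0353, 0.2983]
tool_rot: [-0.006, 1.0, -0.0, 0.001]
ft_force: [0.2, -0.1, -0.2]
grip_width: 0.0585
((0.4839463233947754, -0.15476863086223602), (0.08040983974933624, 0.047560714185237885), 0.26857927441596985)
```

View pics/v7.png

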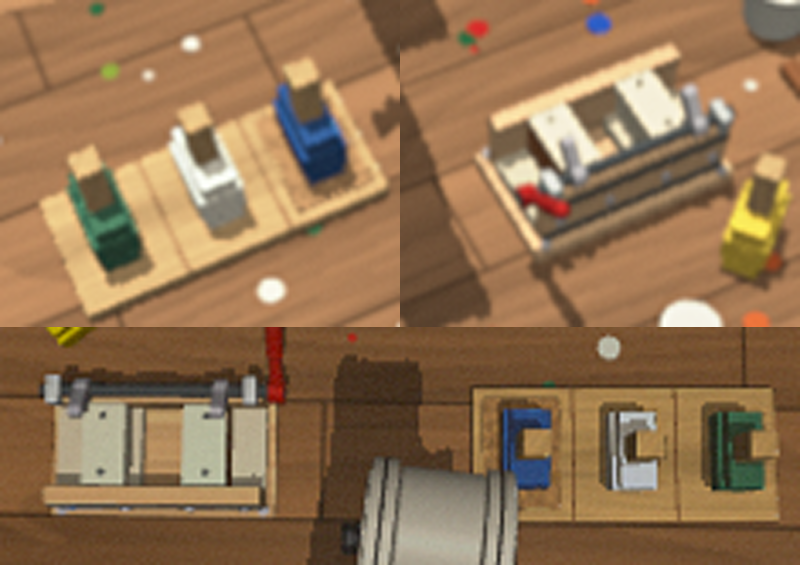

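The blue cast stands upright and square on the pad at about (0.484, -0.155); the pad centre is about (0.485, -0.154). The lever is open, both cheeks are back, and the other casts have not moved. Handing in.

```bash
python3 -c "
from workcell import bot
print(bot.job_done())"
```

```text
the job is handed in; nothing more can be done
None
```

The blue cast is out of the mould and standing on the cork pad, with the lever left open. I handed the job in shortly after 15.4 s on the clock; no verdict was reported.

- **Lever:** I pushed it over with the closed fingertips. Its tip showed in the scene picture where fully open (1.7 rad) should be.
- **Cheeks:** I rocked the post to +y and then to -y. The first check had the -y cheek only about 6.5 mm back, too close to the 6 mm limit, so I pushed that side again. They then measured about 9.5 mm (+y) and 11 mm (-y), before the lift.
- **Lift and placing:** The cast came up freely at about 4 N, its own weight. I lowered it slowly until it touched and released it there.
- **Last checks:** The cast's centre measured within about 2 mm of the pad's centre, square to about 1°, and looks upright. The last picture shows the lever open, both cheeks back and the white and green casts in place. I did not measure the tin, tape, jar, knife, brush or tub; the arm's path went nowhere near them.
- **Disagreement:** The wrist view put the pad about 3 mm further in +x than the top camera did, and I placed the cast by the wrist view.

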